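Tighten a filter cover crosswise in two rounds

ROBOT

A 6-joint arm with a two-finger parallel gripper is mounted at the origin on a cart in front of the work surface, level with it; the furniture and walls round the work are solid. World frame = base frame: x ahead of the robot, y to its left, z up, the work surface at z = 0. Lengths are in m, angles in rad, forces in N, time in s.
With the tool pointing down it reaches from about 0.325 to 1 m from the base axis. Payload 5.1 kg.
Tool frame: the origin (TCP) lies at the very end of the fingers, on their centre line; the grasp point (between the pads) lies 19 mm behind it (manip.grasp_offset is the distance from the TCP to the grasp point, in m); z points along the fingers, y is the direction in which the jaws open and shut (so a half turn about z gives the same grasp; the last joint's range is limited). The gripper opens to 85 mm and grips with 20 to 120 N. Pads are 22 mm wide; open, the fingers measure 114 mm over their backs; the gripper's body (76 mm by 85 mm) begins 54 mm behind the grasp point. The pads swing forward as they close: fully open they stand 13 mm farther back than shut.
Start: joints at [-1.3, 0.124, 1.65, -0, 1.367, -0.083], TCP at [0.225, -0.61, 0.231] pointing down, gripper open.
Joint ranges: [-2.61, 2.61], [-1.02, 2.33], [0.03, 2.71], [-1.35, 4.49], [0.32, 2.68], [-2.91, 2.91]. Speed limits (rad/s): [2.57, 2.57, 3.14, 3.14, 3.14, 3.14].

INTERFACE

Orientations are given as [roll, pitch, yaw] about the fixed x, y, z axes, in that order (R = Rz(yaw) Ry(pitch) Rx(roll)).
In Python, from cell import manip gives the robot as it stands.
- The arm moves only by the tool step_arm, never from a script. Its argument "targets" is a list of rows, each a list of 4 numbers: the shift along the tool's x, y, z in mm, then the turn about the tool's z in rad. A call has 1 to 20 rows; each row shifts and turns the commanded pose from where the row before left it, along the tool's axes as they then stand; what a row does not reach is not made up. A row lasts 1/8 s, in which the tool goes at most 62.5 mm and 10.7 degrees, less where a joint would pass 70% of its speed; a pose out of reach is approached as far as the arm can. A call is refused whole if a number of a shift passes 62.5 or a number of a turn 0.188, either way. A call with a gripper value outside its range is refused whole. "fingers" is the opening, from -1 (shut) to 1 (fully open), set as the call begins (left out, the last holds). The fingers move at their own pace and stop on an object; the grip force is fixed at half the most. Time passes only in rows, so rows that do not move let the fingers close. It gives the time, the measured TCP pose, the force and the opening at its end, in the units of the state.
- manip.get_obs(): the state, without advancing time (a new reading comes with each control period).
- manip.snapshot(name): name is "scene" or "top"; returns a dict with "frame" (384x512x3 uint8, red, green, blue), "range_z" (384x512 float32, m along the optical axis (not along the pixel's ray), 0 where there is no reading), "fx", "fy", "cx", "cy" (pixels), "origin" and "attitude" of the camera in the world. Camera axes: x right, y up, looking along -z (the intrinsics and any distortion apply to the point x, -y, -z); pixel columns grow to the right and rows downward; lengths in m; the calibration is good to about 2 mm. A picture is of the moment at which its call begins.
- manip.finish_job(): hands the job in, once; it reports no verdict.
The state is a dict: "time_s": time; "joint_pos": joint angles; "joint_vel": joint speeds; "effort": joint torques, N m; "tool_pos": TCP position; "tcp_rot": TCP orientation; "ft_force": force on the tool from outside, world axes, zero at the start; "moment": the same for the moment, N m; "opening": finger opening in m.
Only numpy, scipy, OpenCV 4.12 (cv2) and the standard library are available. Lean on these libraries where they do the work, as an engineer would, in place of code of your own. Each camera call takes 0.05 s, during which the arm holds its last target. There are 200 camera calls.

TASK

The cover of the ink filter housing lies on its gasket with its four wing screws loose. Tighten the screws clockwise by feel, crosswise (each next the one opposite, then the other pair) and in two rounds: first every screw just snug, at about 0.2 N m, then in the same crosswise way every screw tight, at about 0.3 N m. Do not over-tighten any, leave the spanner, tape roll and wooden block alone, and let go at the end.

Things in the scene. Friction and masses are not known exactly. Their poses are not given: they have to be found in the camera images.
- housing: Round aluminium ink filter housing, fixed to the table; flange 200 mm across, two pipe ports stick out to 107 mm from its axis along its own y. Origin: centre of its underside, on the table; z up. The cover's top is 66 mm above it.
- cover: Round steel cover plate, 200 mm across, 10 mm thick, on the 6 mm rubber gasket on the housing; it stays where it is. Origin: centre of its underside. A brass plug at its middle rises 10 mm above its top.
- spanner: Loose open-ended spanner, 201 mm long, lying beside the housing. Bystander. Origin: centre of its underside.
- tape_roll: Loose roll of masking tape, 100 mm across, 25 mm high, lying flat. Bystander. Origin: centre of its underside.
- wood_block: Loose wooden block, 45 x 110 x 45 mm. Bystander. Origin: centre of its underside.
- screw0: Captive dark steel wing screw, the near left one of four (seen from the robot, housing unturned). Numbered in a ring: 0 opposite 2, 1 opposite 3; 130 mm bolt circle, neighbours 92 mm apart. Origin of each: on its vertical axis at the height of the cover's top; z up; the pose turns with the wing. Turned clockwise seen from above to tighten; it does not noticeably sink.
- screw1: Captive dark steel wing screw, the far left one of four (seen from the robot, housing unturned). All four are alike: the wing is an upright flat bar 36 mm long along the screw's own x, 9 mm thick along its y, 18 to 50 mm above the origin (rounded ears to 20 mm from the axis). Below it a hub 20 mm across, 11 to 18 mm above the origin, and a seat 28 mm across.
- screw2: Captive dark steel wing screw, the far right one of four (seen from the robot, housing unturned). All four: each has an unknown free turn of 0.1 to 0.8 rad against 0.03 N m; then it bears, the wing winds up like a spring (1.5 N m per rad), the screw begins to turn at 0.18 N m and from there the moment grows by 0.18 N m per rad of the wing. Let go, the wing springs back by its wind-up; the screw stays.
- screw3: Captive dark steel wing screw, the near right one of four (seen from the robot, housing unturned). All four: just snug is about 0.2 N m, tight about 0.3 N m (0.26 to 0.34 is fine, the screw then presses its seat with about 12 N); above 0.38 N m it is over-tightened. Read the moment with the wing held still, or turning slowly.
- seat0: Round steel washer seat, 28 mm across and 3 mm high, on the cover under screw 0, which presses on it as it is tightened. Origin: centre of its underside; fixed to the cover.
- seat1: Round steel washer seat, 28 mm across and 3 mm high, on the cover under screw 1, which presses on it as it is tightened. Origin: centre of its underside; fixed to the cover.
- seat2: Round steel washer seat, 28 mm across and 3 mm high, on the cover under screw 2, which presses on it as it is tightened. Origin: centre of its underside; fixed to the cover.
- seat3: Round steel washer seat, 28 mm across and 3 mm high, on the cover under screw 3, which presses on it as it is tightened. Origin: centre of its underside; fixed to the cover.

How it is judged:
By the outcome, as a careful person would: the job done as asked, in the order asked, and still so for the second after the job is handed in, with the robot touching nothing.
It also fails if it takes over 72 s, if anything falls off the work surface, if the arm or the gripper's body presses on something with over 40 N, if the wrist force passes 120 N, or if a joint passes its speed limit or range.

## Working session

There is one attempt and no reset: what is moved stays moved. The work goes in short steps, Python scripts to look and compute and a tool call to move; the robot and the scene stay as the last step left them, time stands still between calls to the robot, and variables do not carry over. Pictures are saved under pics/ and viewed, about 8 in all and at most 12, crops included, and the job is handed in when it is done.

Besides the shell and the picture viewer there is one more tool, called after "Call:" as a command line: name --pt "numbers of a row" for each row, then --argument value for the rest. step_arm: Moves the arm, as the interface text tells. Its arguments: {"type":"object","properties":{"targets":{"type":"array","items":{"type":"array","items":{"type":"number"}}},"fingers":{"type":"number"}},"required":["targets"]}

```bash
ls; mkdir -p pics
python3 - <<'E'
from cell import manip
import cv2,numpy as np
o=manip.get_obs()
for k,v in o.items(): print(k,np.round(v,4))
for n in("scene","top"):
    s=manip.snapshot(n); cv2.imwrite(f"pics/{n}0.png",s["frame"][...,::-1]); np.savez(f"pics/{n}0.npz",**s)
    print(n,s["fx"],s["fy"],s["cx"],s["cy"],s["origin"],s["attitude"],[k for k in s])
a=cv2.imread("pics/scene0.png");b=cv2.imread("pics/top0.png")
print(getattr(manip,'grasp_offset',None))
E
```

```text
pics
time_s 0.0
joint_pos [-1.2996  0.1245  1.6517  0.      1.3675 -0.0826]
joint_vel [-0.0008  0.0003 -0.0007 -0.0001 -0.0009 -0.0014]
effort [-2.90000e-03 -4.23615e+01 -3.65455e+01 -1.00000e-04  7.10000e-03
  0.00000e+00]
tool_pos [ 0.225  -0.6091  0.23  ]
tcp_rot [-3.1395e+00 -2.0000e-04  3.5380e-01]
ft_force [ 0.7344  0.5818 -0.0197]
moment [-0.0584  0.0088 -0.    ]
opening 0.0851
scene 392.6942018820468 392.6942018820468 262.95118735684747 190.6906605888374 [0.11667308 0.77502445 0.54625258] [ 1.10933204 -0.02391028 -2.68375768] ['frame', 'range_z', 'fx', 'fy', 'cx', 'cy', 'origin', 'attitude']
top 379.0524980953273 379.0524980953273 255.7919169292771 188.74437109511754 [ 0.3674926  -0.0632499   0.93687222] [ 0.15225604 -0.01647523 -1.5593382 ] ['frame', 'range_z', 'fx', 'fy', 'cx', 'cy', 'origin', 'attitude']
0.0187
```

View pics/top0.png

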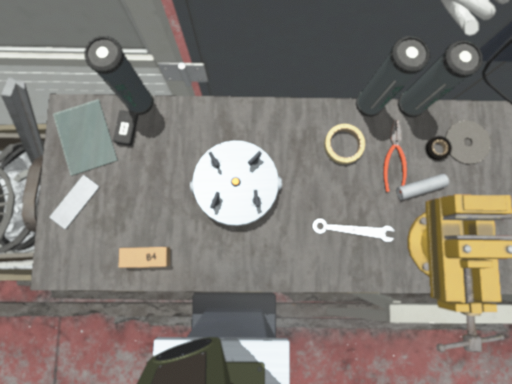

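View pics/scene0.png

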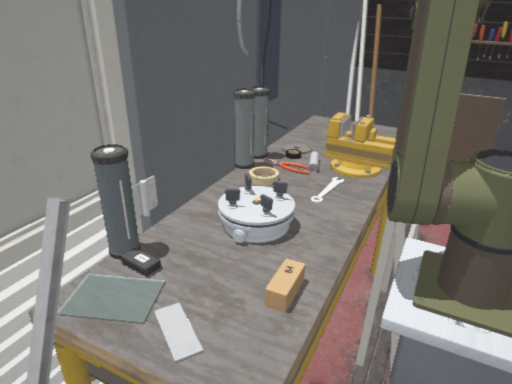

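The top view shows the cover centred at about (235,183). Its four dark wings are near (214,160), (255,160), (216,203) and (257,199), with the plug at (235,182). The spanner (355,230), tape roll (345,143) and block (143,258) are all well clear of it. The scene view shows the same layout, with the wings upright.

```bash
cat > h.py <<'E'
import numpy as np,cv2
from scipy.spatial.transform import Rotation as R
def pts(s):
    z=s["range_z"];v,u=np.mgrid[:z.shape[0],:z.shape[1]]
    p=np.stack([(u-s["cx"])/s["fx"]*z,-(v-s["cy"])/s["fy"]*z,-z],-1)
    return p@R.from_euler("xyz",s["attitude"]).as_matrix().T+s["origin"]
def ray(s,u,v,h):
    d=R.from_euler("xyz",s["attitude"]).apply([(u-s["cx"])/s["fx"],-(v-s["cy"])/s["fy"],-1.])
    o=np.array(s["origin"]);return o+d*(h-o[2])/d[2]
E
python3 - <<'E'
from h import *
for n in("top","scene"):
    s=dict(np.load(f"pics/{n}0.npz"));P=pts(s)
    c=ray(dict(np.load("pics/top0.npz")),235.5,182,.076)
    r=np.hypot(*(P[...,:2]-c[:2]).transpose(2,0,1))
    cov=(r<.095)&(abs(P[...,2]-.066)<.006)
    print(n,"plug",c,"cover z",np.median(P[cov][:,2]),cov.sum(), "tophat centre",P[(r<.13)&(abs(P[...,2]-.066)<.006)].mean(0))
    m=((r<.1)&(P[...,2]>.066+.022)&(P[...,2]<.13)&(s["range_z"]>0)).astype(np.uint8)
    k,l,st,ce=cv2.connectedComponentsWithStats(m)
    for i in range(1,k):
        if st[i,4]<8: continue
        q=P[l==i]; (x,y),(w,h),a=cv2.minAreaRect((q[:,:2]*1000).astype(np.float32))
        e,V=np.linalg.eigh(np.cov(q[:,:2].T))
        print(ce[i].round(1),st[i,4],"mean",q.mean(0).round(4),"zmax",q[:,2].max().round(4),"axis",np.arctan2(V[1,1],V[0,1]).round(3),"sd",np.sqrt(e)*1e3,"rect",x,y,w,h,a)
s=np.load("pics/top0.npz")["frame"][135:235,185:290]
cv2.imwrite("pics/crop.png",cv2.resize(s[...,::-1],None,fx=5.6,fy=5.6,interpolation=cv2.INTER_CUBIC))
E
```

```text
top plug [ 0.5148141  -0.02902081  0.076     ] cover z 0.06466883643718035 4661 tophat centre [ 0.5159909  -0.02723393  0.06467934]
[213.1 159.1] 77 mean [0.5596 0.0202 0.1122] zmax 0.1167 axis -2.622 sd [ 2.65414191 11.57652045] rect 561.1055908203125 20.90985870361328 37.68817138671875 8.892950057983398 29.764890670776367
[253.9 157.7] 95 mean [ 0.5648 -0.0704  0.1099] zmax 0.1177 axis 2.354 sd [ 2.92229495 11.17003008] rect 566.6846923828125 -70.5331039428711 9.517848014831543 38.64577102661133 45.5258674621582
[255.8 197.6] 79 mean [ 0.4746 -0.0755  0.1124] zmax 0.1169 axis -2.993 sd [ 2.76876635 11.38950719] rect 474.9300842285156 -75.82291412353516 38.430702209472656 9.028237342834473 8.593585968017578
[214.5 199.5] 95 mean [0.4693 0.0148 0.1102] zmax 0.1174 axis 2.782 sd [ 2.82484374 11.12741827] rect 469.9159851074219 15.77174186706543 9.102020263671875 39.093017578125 69.37091827392578
scene plug [ 0.5148141  -0.02902081  0.076     ] cover z 0.06662303785447157 1576 tophat centre [ 0.50838971 -0.0084027   0.06647291]
[247.4 179.7] 76 mean [ 0.565  -0.0644  0.1051] zmax 0.1184 axis 2.433 sd [ 2.45273089 11.44792673] rect 567.6646728515625 -69.16104125976562 8.952108383178711 40.60276412963867 44.466819763183594
[279.2 186. ] 152 mean [ 0.4756 -0.0725  0.1039] zmax 0.1179 axis -2.98 sd [ 2.18047129 10.79634554] rect 477.1068420410156 -74.53619384765625 39.81406784057617 12.359979629516602 11.281834602355957
[231.6 193.3] 168 mean [0.562  0.0235 0.1041] zmax 0.1174 axis -2.625 sd [ 2.12394249 10.45612449] rect 562.2127075195312 22.754894256591797 38.14654541015625 12.42900276184082 36.716896057128906
[265.7 201. ] 151 mean [0.4699 0.0195 0.1043] zmax 0.1174 axis 2.843 sd [ 2.29250702 11.29211432] rect 471.0342102050781 17.49221420288086 11.167863845825195 39.99597930908203 69.04454803466797
```

View pics/crop.png

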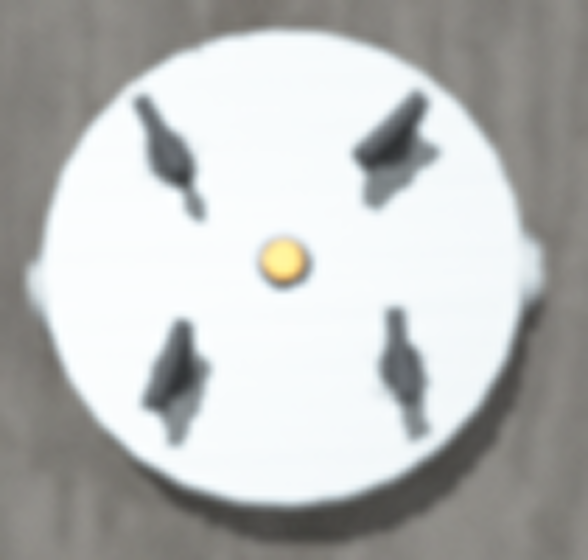

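The crop confirms four separate wings. Dividing by 5.6 and adding the offset (185,135), the plug lies at (235.7,181.8). Next I'll pin down the bolt-circle centre.

Run:
```python
from h import *
for n in("top","scene"):
    s=dict(np.load(f"pics/{n}0.npz"));P=pts(s);hsv=cv2.cvtColor(s["frame"],cv2.COLOR_RGB2HSV)
    near=np.hypot(P[...,0]-.517,P[...,1]+.028)
    g=(near<.02)&(hsv[...,1]>90)
    v,u=np.nonzero(g);print(n,"plug px",u.mean(),v.mean(),g.sum(),ray(s,u.mean(),v.mean(),.075),"range",P[g].mean(0))
    m=((near<.12)&(P[...,2]>.058)).astype(np.uint8)
    c=max(cv2.findContours(m,0,1)[0],key=cv2.contourArea)[:,0]
    w=np.array([ray(s,a,b,.066) for a,b in c])[:,:2]
    from scipy.optimize import least_squares
    f=least_squares(lambda q:np.hypot(*(w-q[:2]).T)-q[2],[.517,-.028,.1],loss="soft_l1",f_scale=.001);print("circle",f.x)
    # wing top edges by ray at top height
    k,l,st,ce=cv2.connectedComponentsWithStats(((near<.1)&(P[...,2]>.066+.044)&(P[...,2]<.13)).astype(np.uint8))
    C=[]
    for i in range(1,k):
        if st[i,4]<8: continue
        v,u=np.nonzero(l==i);q=np.array([ray(s,a,b,.115) for a,b in zip(u,v)])[:,:2]
        e,V=np.linalg.eigh(np.cov(q.T));t=q@V[:,1];mid=q.mean(0)+V[:,1]*((t.max()+t.min())/2-t.mean());C.append(mid)
        print(mid.round(4),"axis",(np.arctan2(V[1,1],V[0,1])%np.pi).round(3),st[i,4],np.ptp(t))
    print("mean",np.mean(C,0))
```

```text
top plug px 235.22857142857143 181.42857142857142 35 [ 0.5163125  -0.02832967  0.075     ] range [ 0.51654773 -0.02827747  0.07362029]
circle [ 0.51769068 -0.02739711  0.09819693]
[0.5607 0.0207] axis 0.516 69 0.03766035995334782
[ 0.5661 -0.0706] axis 2.338 64 0.03673062948227235
[ 0.4744 -0.0757] axis 0.158 70 0.03832508023821829
[0.4689 0.0158] axis 2.801 70 0.03784943848475858
mean [ 0.51753604 -0.02746541]
scene plug px 256.1875 200.3125 16 [ 0.51625196 -0.02208703  0.075     ] range [ 0.5170407  -0.02366078  0.07407171]
circle [ 0.51930937 -0.0261783   0.10590937]
[ 0.5662 -0.0665] axis 2.31 28 0.04059127937401896
[ 0.4735 -0.0714] axis 0.02 46 0.03924929871922167
[0.5617 0.0242] axis 0.545 58 0.03702695347303686
[0.4681 0.0202] axis 2.696 51 0.04222974187799233
mean [ 0.51739478 -0.0233801 ]
```

Run:
```python
from h import *
s=dict(np.load("pics/top0.npz"));P=pts(s).reshape(-1,3);P=P[s["range_z"].ravel()>0]
print("max height grid, rows x from .9 to 0 step .1; cols y from .5 to -.8")
for x in np.arange(.9,-.05,-.1):
    r=[]
    for y in np.arange(.5,-.85,-.1):
        q=P[(abs(P[:,0]-x)<.05)&(abs(P[:,1]-y)<.05)]
        r.append("%5.2f"%q[:,2].max() if len(q) else "  -  ")
    print("%.1f"%x,*r)
```

```text
max height grid, rows x from .9 to 0 step .1; cols y from .5 to -.8
0.9   -     -     -     -     -     -     -     -     -     -     -     -     -     -  
0.8  0.22  0.30  0.30  0.34  0.34  0.34  0.34  0.34  0.35  0.35  0.35  0.28  0.14 -0.01
0.7  0.12  0.24  0.25  0.26  0.00  0.00  0.00  0.00  0.27  0.27  0.25  0.08  0.08   -  
0.6  0.16  0.24  0.03  0.03  0.07  0.12  0.12  0.03  0.61  0.01  0.03  0.02  0.01   -  
0.5  0.00  0.01  0.01  0.00  0.07  0.12  0.12  0.00  0.00  0.03  0.18  0.18  0.00   -  
0.4  0.00  0.01  0.00  0.05  0.05  0.07  0.07  0.01  0.01  0.02  0.19  0.19  0.00   -  
0.3  0.00  0.00  0.00  0.05  0.05  0.00  0.00  0.00  0.00  0.00  0.15  0.15  0.00   -  
0.2 -0.80 -0.80 -0.80 -0.00  0.40  0.46 -0.00 -0.00 -0.80  0.16  0.16  0.13 -0.05 -0.80
0.1 -0.78 -0.78 -0.79  0.00  0.00  0.26  0.02  0.00 -0.79 -0.30 -0.79 -0.79 -0.79 -0.80
0.0 -0.81 -0.81 -0.80 -0.74   -     -   -0.73 -0.73 -0.81 -0.81 -0.80 -0.81 -0.81 -0.80
```

```bash
cat >> h.py <<'E'
def plan(tx,ty,tz,yaw,N):
    from cell import manip
    o=manip.get_obs();p=np.array(o["tool_pos"]);r0=R.from_euler("xyz",o["tcp_rot"]);y0=o["tcp_rot"][2]
    t=np.array([tx,ty,tz]);dy=-(yaw-y0)/N
    r=r0;rows=[]
    for i in range(N):
        d=r.inv().apply((t-p)/N)*1000
        rows.append([*[round(float(v)) for v in d],round(dy,3)]);p2=p
        r=r*R.from_euler("z",dy)
    print("now",np.round(o["tool_pos"],4),round(y0,3),"q6",round(o["joint_pos"][5],3),"t",o["time_s"]);print(str(rows).replace(" ",""))
def st():
    from cell import manip
    o=manip.get_obs();print(o["time_s"],np.round(o["tool_pos"],4),np.round(o["tcp_rot"],3),np.round(o["ft_force"],2),np.round(o["moment"],3),o["opening"],np.round(o["joint_pos"],2))
E
python3 -c "
from h import *
plan(.4692,.0163,.25,2.79,15)"
```

```text
now [ 0.225  -0.6092  0.2302] 0.354 q6 -0.083 t 0.1
[[30,-33,-1,np.float64(-0.162)],[35,-28,-1,np.float64(-0.162)],[39,-22,-1,np.float64(-0.162)],[42,-16,-1,np.float64(-0.162)],[44,-9,-1,np.float64(-0.162)],[45,-1,-1,np.float64(-0.162)],[44,6,-1,np.float64(-0.162)],[43,13,-1,np.float64(-0.162)],[40,20,-1,np.float64(-0.162)],[37,26,-1,np.float64(-0.162)],[32,31,-1,np.float64(-0.162)],[26,36,-1,np.float64(-0.162)],[20,40,-1,np.float64(-0.162)],[13,43,-1,np.float64(-0.162)],[6,44,-1,np.float64(-0.162)]]
```

Call:
step_arm --pt "30 -33 -10 -0.162" --pt "35 -28 -10 -0.162" --pt "39 -22 0 -0.162" --pt "42 -16 0 -0.162" --pt "44 -9 0 -0.162" --pt "45 -1 0 -0.162" --pt "44 6 0 -0.162" --pt "43 13 0 -0.162" --pt "40 20 0 -0.162" --pt "37 26 0 -0.162" --pt "32 31 0 -0.162" --pt "26 36 0 -0.162" --pt "20 40 0 -0.162" --pt "13 43 0 -0.162" --pt "6 44 0 -0.162" --pt "0 0 0 0"

```text
time_s: 2.1
tool_pos: [0.4733, 0.0163, 0.2507]
tcp_rot: [-3.142, -0.001, 2.788]
ft_force: [-0.9, -0.5, 0.3]
opening: 0.0852
```

Call:
step_arm --pt "2 -1 54 0" --pt "2 0 54 0" --pt "0 0 54 0" --pt "0 0 0 0" --fingers -0.3

```text
time_s: 2.6
tool_pos: [0.4645, 0.0142, 0.0845]
tcp_rot: [-3.138, -0.011, 2.782]
ft_force: [-0.5, 0.4, -0.3]
opening: 0.0296
```

```bash
python3 -c "
from h import *
st()
from cell import manip
s=manip.snapshot('scene');cv2.imwrite('pics/g0.png',cv2.resize(s['frame'][120:270,170:350,::-1],None,fx=4,fy=4,interpolation=2))"
```

```text
2.6 [0.4645 0.0142 0.0845] [-3.138 -0.011  2.782] [-0.46  0.39 -0.29] [-0.031 -0.008  0.03 ] 0.029616033872922328 [-0.08 -0.15  2.18 -0.    1.12 -1.3 ]
```

View pics/g0.png

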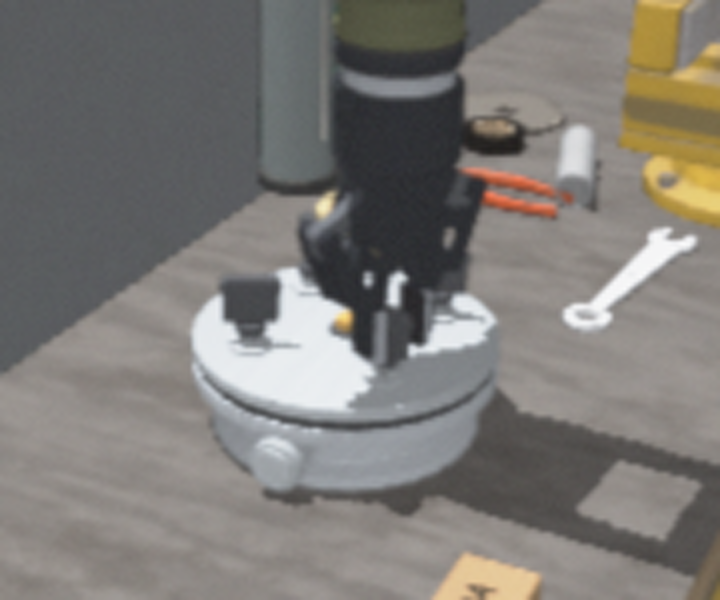

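The fingers straddle screw 0's wing (crop (390,330)) and the arm is still settling. I'll let it settle and read the pose again.

Call:
step_arm --pt "0 0 0 0" --pt "0 0 0 0"

```text
time_s: 2.9
tool_pos: [0.4711, 0.0142, 0.0923]
tcp_rot: [3.14, 0.005, 2.783]
ft_force: [-0.7, -0.8, -0.5]
opening: 0.0299
```

```bash
python3 -c "
from h import *
st()"
```

```text
2.9 [0.4711 0.0142 0.0923] [3.14  0.005 2.783] [-0.74 -0.81 -0.52] [0.013 0.083 0.   ] 0.029919703192422598 [-0.08 -0.15  2.17 -0.    1.12 -1.3 ]
```

Call:
step_arm --pt "0 0 1 0" --pt "0 0 0 0" --pt "0 0 0 0" --pt "0 0 0 0" --fingers -1

```text
time_s: 3.4
tool_pos: [0.4701, 0.0144, 0.0898]
tcp_rot: [3.141, 0.002, 2.784]
ft_force: [-0.4, -0.9, 6.3]
opening: 0.0078
```

```bash
python3 -c "
from h import *
st()"
```

```text
3.4 [0.4701 0.0144 0.0898] [3.141e+00 2.000e-03 2.784e+00] [-0.38 -0.91  6.29] [-0.125  0.199 -0.048] 0.007846220447319962 [-0.08 -0.15  2.17 -0.    1.12 -1.3 ]
```

Call:
step_arm --pt "0 0 0 0.08" --pt "0 0 0 0.08" --pt "0 0 0 0.08" --pt "0 0 0 0" --pt "0 0 0 0"

```text
time_s: 4.03
tool_pos: [0.47, 0.0142, 0.0898]
tcp_rot: [3.141, 0.002, 2.544]
ft_force: [-1.0, -0.5, 6.6]
opening: 0.008
```

```bash
python3 -c "
from h import *
st()"
```

```text
4.025 [0.47   0.0142 0.0898] [3.141e+00 2.000e-03 2.544e+00] [-1.01 -0.54  6.61] [-0.307  0.315  0.003] 0.007994314965740441 [-0.08 -0.15  2.17 -0.    1.12 -1.06]
```

Call:
step_arm --pt "0 0 0 0.06" --pt "0 0 0 0.06" --pt "0 0 0 0" --pt "0 0 0 0"

```text
time_s: 4.53
tool_pos: [0.4699, 0.0141, 0.0899]
tcp_rot: [3.142, 0.002, 2.424]
ft_force: [-1.9, -1.4, 6.8]
opening: 0.0079
```

```bash
python3 -c "
from h import *
st()"
```

```text
4.525 [0.4699 0.0141 0.0899] [3.142e+00 2.000e-03 2.424e+00] [-1.95 -1.43  6.79] [-0.377  0.313  0.031] 0.007911307964773052 [-0.08 -0.15  2.17 -0.    1.12 -0.94]
```

Call:
step_arm --pt "0 0 0 0.06" --pt "0 0 0 0.06" --pt "0 0 0 0" --pt "0 0 0 0"

```text
time_s: 5.03
tool_pos: [0.4699, 0.014, 0.0899]
tcp_rot: [3.142, 0.002, 2.304]
ft_force: [-2.3, -2.1, 6.9]
opening: 0.0079
```

```bash
python3 -c "
from h import *
st()"
```

```text
5.025 [0.4699 0.014  0.0899] [3.142e+00 2.000e-03 2.304e+00] [-2.35 -2.07  6.92] [-0.38   0.401  0.017] 0.007897958555411788 [-0.08 -0.15  2.17 -0.    1.12 -0.82]
```

Call:
step_arm --pt "0 0 0 0.05" --pt "0 0 0 0.05" --pt "0 0 0 0" --pt "0 0 0 0"

```text
time_s: 5.52
tool_pos: [0.4698, 0.0139, 0.0898]
tcp_rot: [-3.142, 0.002, 2.205]
ft_force: [-2.5, -2.5, 7.4]
opening: 0.008
```

```bash
python3 -c "
from h import *
st()"
```

```text
5.525 [0.4698 0.0139 0.0898] [-3.142e+00  2.000e-03  2.205e+00] [-2.52 -2.5   7.44] [-0.465  0.422  0.128] 0.008000104506333464 [-0.08 -0.15  2.17 -0.    1.12 -0.72]
```

Call:
step_arm --pt "0 0 0 0.05" --pt "0 0 0 0.05" --pt "0 0 0 0" --pt "0 0 0 0"

```text
time_s: 6.02
tool_pos: [0.4697, 0.0139, 0.0898]
tcp_rot: [-3.141, 0.002, 2.105]
ft_force: [-3.3, -2.4, 7.0]
opening: 0.0077
```

```bash
python3 -c "
from h import *
st()"
```

```text
6.025 [0.4697 0.0139 0.0898] [-3.141e+00  2.000e-03  2.105e+00] [-3.27 -2.42  6.96] [-0.438  0.465  0.239] 0.0077374622720214545 [-0.08 -0.15  2.17 -0.    1.12 -0.62]
```

Call:
step_arm --pt "0 0 0 0.05" --pt "0 0 0 0" --pt "0 0 0 0"

```text
time_s: 6.4
tool_pos: [0.4697, 0.0139, 0.0899]
tcp_rot: [-3.141, 0.002, 2.055]
ft_force: [-2.7, -2.8, 7.4]
opening: 0.0078
```

```bash
python3 -c "
from h import *
st()"
```

```text
6.4 [0.4697 0.0139 0.0899] [-3.141e+00  2.000e-03  2.055e+00] [-2.66 -2.82  7.37] [-0.498  0.539  0.138] 0.007847101643991163 [-0.08 -0.15  2.17 -0.    1.12 -0.57]
```

The moment readings are noisy. I'll average several, advancing time with camera calls, and compare them with joint 6's effort.

```bash
cat >> h.py <<'E'
def avg(n=8):
    from cell import manip
    a=[]
    for i in range(n):
        o=manip.get_obs();a.append([o["moment"][2],o["effort"][5],*o["ft_force"]])
        if i<n-1: manip.snapshot("top")
    a=np.array(a);print("t",o["time_s"],"yaw",round(o["tcp_rot"][2],3),"Mz %.3f sd %.3f  e6 %.3f sd %.3f"%(a[:,0].mean(),a[:,0].std(),a[:,1].mean(),a[:,1].std()),"F",a[:,2:].mean(0).round(1),"pos",np.round(o["tool_pos"],4),"op",round(o["opening"],4),"q6",round(o["joint_pos"][5],2))
    return a
E
python3 -c "
from h import *
print(avg(8)[:,:2].round(3).tolist())"
```

```text
t 6.75 yaw 2.055 Mz 0.182 sd 0.045  e6 0.190 sd 0.000 F [-2.8 -2.5  7.5] pos [0.4697 0.0139 0.0898] op 0.0077 q6 -0.57
[[0.138, 0.191], [0.242, 0.19], [0.217, 0.19], [0.241, 0.19], [0.128, 0.19], [0.157, 0.19], [0.198, 0.19], [0.134, 0.19]]
```

Joint 6's effort is essentially noiseless at 0.190 N m and agrees with the averaged moment of 0.182, so I'll use it.

Call:
step_arm --pt "0 0 0 0.03" --pt "0 0 0 0.02" --pt "0 0 0 0" --pt "0 0 0 0"

```text
time_s: 7.25
tool_pos: [0.4696, 0.0139, 0.0898]
tcp_rot: [-3.141, 0.002, 2.005]
ft_force: [-3.5, -3.0, 8.4]
opening: 0.0077
```

```bash
python3 -c "
from h import *
avg(3)"
```

```text
t 7.35 yaw 2.005 Mz 0.202 sd 0.036  e6 0.205 sd 0.000 F [-3.2 -2.7  7.7] pos [0.4696 0.0138 0.0898] op 0.0079 q6 -0.52
```

Call:
step_arm --pt "0 0 0 0" --pt "0 0 0 0" --pt "0 0 0 0" --pt "0 0 -25 0" --pt "0 0 -50 0" --pt "0 0 0 0" --fingers -0.3

```text
time_s: 8.1
tool_pos: [0.472, 0.0144, 0.168]
tcp_rot: [3.134, 0.004, 2.004]
ft_force: [-0.6, -0.4, -0.5]
opening: 0.0302
```

```bash
python3 -c "
from h import *
avg(1)
plan(.5667,-.0727,.15,2.345,4)"
```

```text
t 8.1 yaw 2.004 Mz -0.010 sd 0.000  e6 -0.000 sd 0.000 F [-0.6 -0.4 -0.5] pos [0.472  0.0144 0.168 ] op 0.0302 q6 -0.52
now [0.472  0.0144 0.168 ] 2.004 q6 -0.516 t 8.1
[[-30,12,5,np.float64(-0.085)],[-31,10,5,np.float64(-0.085)],[-31,7,5,np.float64(-0.085)],[-32,4,5,np.float64(-0.085)]]
```

Call:
step_arm --pt "-30 12 5 -0.085" --pt "-31 10 5 -0.085" --pt "-31 7 5 -0.085" --pt "-32 4 5 -0.085" --pt "0 0 0 0" --pt "0 0 0 0" --pt "0 0 0 0"

```text
time_s: 8.98
tool_pos: [0.5627, -0.0727, 0.1431]
tcp_rot: [-3.141, -0.001, 2.344]
ft_force: [0.5, 0.7, 0.1]
opening: 0.0299
```

```bash
python3 -c "
from h import *
plan(.5665,-.0727,.0895,2.345,2)"
```

```text
now [ 0.5627 -0.0727  0.1431] 2.344 q6 -0.996 t 8.975
[[-1,1,27,np.float64(-0.0)],[-1,1,27,np.float64(-0.0)]]
```

Call:
step_arm --pt "-1 1 27 0" --pt "-1 1 27 0" --pt "0 0 0 0" --pt "0 0 0 0"

```text
time_s: 9.48
tool_pos: [0.5666, -0.0731, 0.0905]
tcp_rot: [3.141, 0.001, 2.344]
ft_force: [0.9, 0.3, 0.1]
opening: 0.0296
```

```bash
python3 -c "
from h import *
avg(1)"
```

```text
t 9.475 yaw 2.344 Mz -0.008 sd 0.000  e6 0.001 sd 0.000 F [0.9 0.3 0.1] pos [ 0.5666 -0.0731  0.0905] op 0.0296 q6 -1.0
```

Call:
step_arm --pt "0 0 0 0" --pt "0 0 0 0" --pt "0 0 0 0" --pt "0 0 0 0" --fingers -1

```text
time_s: 9.98
tool_pos: [0.5672, -0.0735, 0.0911]
tcp_rot: [3.14, 0.002, 2.344]
ft_force: [-0.4, 1.2, 6.1]
opening: 0.0079
```

```bash
python3 -c "
from h import *
avg(1)"
```

```text
t 9.975 yaw 2.344 Mz 0.012 sd 0.000  e6 0.008 sd 0.000 F [-0.4  1.2  6.1] pos [ 0.5672 -0.0735  0.0911] op 0.0079 q6 -1.0
```

Call:
step_arm --pt "0 0 0 0.08" --pt "0 0 0 0.08" --pt "0 0 0 0.04" --pt "0 0 0 0"

```text
time_s: 10.48
tool_pos: [0.567, -0.0737, 0.0911]
tcp_rot: [3.141, 0.001, 2.144]
ft_force: [-1.6, 0.1, 6.8]
opening: 0.0079
```

```bash
python3 -c "
from h import *
avg(1)"
```

```text
t 10.475 yaw 2.144 Mz 0.039 sd 0.000  e6 0.087 sd 0.000 F [-1.6  0.1  6.8] pos [ 0.567  -0.0737  0.0911] op 0.0079 q6 -0.8
```

Call:
step_arm --pt "0 0 0 0.06" --pt "0 0 0 0.05" --pt "0 0 0 0" --pt "0 0 0 0"

```text
time_s: 10.98
tool_pos: [0.5668, -0.0738, 0.0911]
tcp_rot: [3.141, 0.001, 2.034]
ft_force: [-1.9, -0.2, 7.2]
opening: 0.0073
```

```bash
python3 -c "
from h import *
avg(3)"
```

```text
t 11.075 yaw 2.034 Mz 0.037 sd 0.031  e6 0.029 sd 0.000 F [-1.9  0.   7. ] pos [ 0.5668 -0.0738  0.0911] op 0.0076 q6 -0.69
```

Call:
step_arm --pt "0 0 0 0.08" --pt "0 0 0 0.07" --pt "0 0 0 0" --pt "0 0 0 0"

```text
time_s: 11.58
tool_pos: [0.5666, -0.0739, 0.0911]
tcp_rot: [3.141, 0.001, 1.884]
ft_force: [-3.2, -0.8, 7.0]
opening: 0.0079
```

```bash
python3 -c "
from h import *
avg(1)"
```

```text
t 11.575 yaw 1.884 Mz 0.024 sd 0.000  e6 0.030 sd 0.000 F [-3.2 -0.8  7. ] pos [ 0.5666 -0.0739  0.0911] op 0.0079 q6 -0.54
```

Call:
step_arm --pt "0 0 0 0.05" --pt "0 0 0 0.03" --pt "0 0 0 0" --pt "0 0 0 0"

```text
time_s: 12.08
tool_pos: [0.5665, -0.0739, 0.0911]
tcp_rot: [3.142, 0.001, 1.804]
ft_force: [-3.8, -0.7, 7.2]
opening: 0.0079
```

```bash
python3 -c "
from h import *
avg(1)"
```

```text
t 12.075 yaw 1.804 Mz 0.060 sd 0.000  e6 0.035 sd 0.000 F [-3.8 -0.7  7.2] pos [ 0.5665 -0.0739  0.0911] op 0.0079 q6 -0.46
```

Call:
step_arm --pt "0 0 0 0.08" --pt "0 0 0 0.07" --pt "0 0 0 0" --pt "0 0 0 0"

```text
time_s: 12.58
tool_pos: [0.5662, -0.0739, 0.0911]
tcp_rot: [-3.141, 0.001, 1.654]
ft_force: [-4.7, -1.3, 9.5]
opening: 0.0079
```

```bash
python3 -c "
from h import *
avg(1)"
```

```text
t 12.575 yaw 1.654 Mz 0.000 sd 0.000  e6 0.033 sd 0.000 F [-4.7 -1.3  9.5] pos [ 0.5662 -0.0739  0.0911] op 0.0079 q6 -0.31
```

Call:
step_arm --pt "0 0 0 0.03" --pt "0 0 0 0.03" --pt "0 0 0 0" --pt "0 0 0 0"

```text
time_s: 13.08
tool_pos: [0.5661, -0.0739, 0.0911]
tcp_rot: [-3.141, 0.001, 1.594]
ft_force: [-5.0, 0.8, 8.8]
opening: 0.008
```

```bash
python3 -c "
from h import *
avg(3)"
```

```text
t 13.175 yaw 1.594 Mz 0.043 sd 0.019  e6 0.037 sd 0.000 F [-4.6 -0.2  9. ] pos [ 0.5661 -0.0739  0.0911] op 0.0075 q6 -0.25
```

Call:
step_arm --pt "0 0 0 0.07" --pt "0 0 0 0.07" --pt "0 0 0 0" --pt "0 0 0 0"

```text
time_s: 13.68
tool_pos: [0.5659, -0.0739, 0.0911]
tcp_rot: [-3.141, 0.001, 1.455]
ft_force: [-6.6, -1.0, 9.2]
opening: 0.0077
```

```bash
python3 -c "
from h import *
avg(1)"
```

```text
t 13.675 yaw 1.455 Mz 0.153 sd 0.000  e6 0.177 sd 0.000 F [-6.6 -1.   9.2] pos [ 0.5659 -0.0739  0.0911] op 0.0077 q6 -0.11
```

Call:
step_arm --pt "0 0 0 0.03" --pt "0 0 0 0.03" --pt "0 0 0 0" --pt "0 0 0 0"

```text
time_s: 14.18
tool_pos: [0.5658, -0.0739, 0.0911]
tcp_rot: [-3.14, 0.001, 1.395]
ft_force: [-6.6, -0.7, 9.4]
opening: 0.0076
```

```bash
python3 -c "
from h import *
avg(3)"
```

```text
t 14.275 yaw 1.395 Mz 0.203 sd 0.029  e6 0.191 sd 0.000 F [-6.  -0.4 10.1] pos [ 0.5658 -0.0739  0.0911] op 0.0076 q6 -0.05
```

Call:
step_arm --pt "0 0 0 0.03" --pt "0 0 0 0.02" --pt "0 0 0 0" --pt "0 0 0 0"

```text
time_s: 14.78
tool_pos: [0.5657, -0.0739, 0.0911]
tcp_rot: [-3.14, 0.001, 1.345]
ft_force: [-6.0, -0.9, 10.2]
opening: 0.0078
```

```bash
python3 -c "
from h import *
avg(1)"
```

```text
t 14.775 yaw 1.345 Mz 0.217 sd 0.000  e6 0.200 sd 0.000 F [-6.  -0.9 10.2] pos [ 0.5657 -0.0739  0.0911] op 0.0078 q6 0.0
```

Call:
step_arm --pt "0 0 0 0" --pt "0 0 0 0" --pt "0 0 0 0" --pt "0 0 -25 0" --pt "0 0 -40 0" --pt "0 0 0 0" --fingers -0.3

```text
time_s: 15.52
tool_pos: [0.5687, -0.0739, 0.1585]
tcp_rot: [3.134, -0.0, 1.344]
ft_force: [0.4, -1.1, 0.5]
opening: 0.0299
```

```bash
python3 -c "
from h import *
avg(1)
plan(.560,.018,.15,.516,5)"
```

```text
t 15.525 yaw 1.344 Mz 0.070 sd 0.000  e6 -0.000 sd 0.000 F [ 0.4 -1.1  0.5] pos [ 0.5687 -0.0739  0.1585] op 0.0299 q6 0.0
now [ 0.5687 -0.0739  0.1585] 1.344 q6 0.004 t 15.525
[[18,-6,2,np.float64(0.166)],[16,-9,2,np.float64(0.166)],[15,-11,2,np.float64(0.166)],[13,-13,2,np.float64(0.166)],[10,-15,2,np.float64(0.166)]]
```

Call:
step_arm --pt "18 -6 2 0.166" --pt "16 -9 2 0.166" --pt "15 -11 2 0.166" --pt "13 -13 2 0.166" --pt "10 -15 2 0.166" --pt "0 0 0 0" --pt "0 0 0 0" --pt "0 0 0 0"

```text
time_s: 16.52
tool_pos: [0.5581, 0.0179, 0.1442]
tcp_rot: [3.142, 0.0, 0.514]
ft_force: [-0.1, -0.3, -0.6]
opening: 0.0298
```

```bash
python3 -c "
from h import *
plan(.560,.018,.0895,.516,2)"
```

```text
now [0.5581 0.0179 0.1442] 0.514 q6 0.993 t 16.525
[[1,0,27,np.float64(-0.001)],[1,0,27,np.float64(-0.001)]]
```

Call:
step_arm --pt "1 0 27 0" --pt "1 0 27 0" --pt "0 0 0 0" --pt "0 0 0 0"

```text
time_s: 17.02
tool_pos: [0.5605, 0.0192, 0.0913]
tcp_rot: [3.141, -0.001, 0.514]
ft_force: [1.3, 0.4, 0.3]
opening: 0.0297
```

Call:
step_arm --pt "0 0 0 0" --pt "0 0 0 0" --pt "0 0 0 0" --pt "0 0 0 0" --fingers -1

```text
time_s: 17.52
tool_pos: [0.5608, 0.0196, 0.0921]
tcp_rot: [3.14, -0.002, 0.514]
ft_force: [-1.3, -0.5, 5.7]
opening: 0.0079
```

```bash
python3 -c "
from h import *
avg(1)"
```

```text
t 17.525 yaw 0.514 Mz -0.070 sd 0.000  e6 0.004 sd 0.000 F [-1.3 -0.5  5.7] pos [0.5608 0.0196 0.0921] op 0.0079 q6 1.0
```

Call:
step_arm --pt "0 0 0 0.1" --pt "0 0 0 0.1" --pt "0 0 0 0" --pt "0 0 0 0"

```text
time_s: 18.02
tool_pos: [0.5608, 0.0196, 0.0921]
tcp_rot: [3.141, -0.002, 0.314]
ft_force: [-1.3, 0.0, 5.3]
opening: 0.0079
```

```bash
python3 -c "
from h import *
avg(1)"
```

```text
t 18.025 yaw 0.314 Mz 0.048 sd 0.000  e6 0.022 sd 0.000 F [-1.3  0.   5.3] pos [0.5608 0.0196 0.0921] op 0.0079 q6 1.2
```

Call:
step_arm --pt "0 0 0 0.06" --pt "0 0 0 0.06" --pt "0 0 0 0" --pt "0 0 0 0"

```text
time_s: 18.52
tool_pos: [0.5608, 0.0196, 0.0921]
tcp_rot: [3.141, -0.002, 0.194]
ft_force: [-1.1, 0.8, 5.8]
opening: 0.0075
```

```bash
python3 -c "
from h import *
avg(1)"
```

```text
t 18.525 yaw 0.194 Mz 0.044 sd 0.000  e6 0.025 sd 0.000 F [-1.1  0.8  5.8] pos [0.5608 0.0196 0.0921] op 0.0075 q6 1.32
```

Call:
step_arm --pt "0 0 0 0.08" --pt "0 0 0 0.07" --pt "0 0 0 0" --pt "0 0 0 0"

```text
time_s: 19.02
tool_pos: [0.5608, 0.0196, 0.0921]
tcp_rot: [3.141, -0.002, 0.044]
ft_force: [-1.8, 0.4, 6.1]
opening: 0.0075
```

```bash
python3 -c "
from h import *
avg(1)"
```

```text
t 19.025 yaw 0.044 Mz 0.040 sd 0.000  e6 0.024 sd 0.000 F [-1.8  0.4  6.1] pos [0.5608 0.0196 0.0921] op 0.0075 q6 1.47
```

Call:
step_arm --pt "0 0 0 0.04" --pt "0 0 0 0.04" --pt "0 0 0 0" --pt "0 0 0 0"

```text
time_s: 19.52
tool_pos: [0.5607, 0.0197, 0.0921]
tcp_rot: [-3.142, -0.002, -0.036]
ft_force: [-1.1, 0.6, 7.3]
opening: 0.0077
```

```bash
python3 -c "
from h import *
avg(1)"
```

```text
t 19.525 yaw -0.036 Mz 0.049 sd 0.000  e6 0.027 sd 0.000 F [-1.1  0.6  7.3] pos [0.5607 0.0197 0.0921] op 0.0077 q6 1.55
```

Call:
step_arm --pt "0 0 0 0.08" --pt "0 0 0 0.07" --pt "0 0 0 0" --pt "0 0 0 0"

```text
time_s: 20.02
tool_pos: [0.5607, 0.0197, 0.092]
tcp_rot: [-3.141, -0.002, -0.185]
ft_force: [-1.4, 1.3, 6.3]
opening: 0.0074
```

```bash
python3 -c "
from h import *
avg(1)"
```

```text
t 20.025 yaw -0.185 Mz 0.133 sd 0.000  e6 0.167 sd 0.000 F [-1.4  1.3  6.3] pos [0.5607 0.0197 0.092 ] op 0.0074 q6 1.7
```

Call:
step_arm --pt "0 0 0 0.04" --pt "0 0 0 0.04" --pt "0 0 0 0" --pt "0 0 0 0"

```text
time_s: 20.52
tool_pos: [0.5607, 0.0197, 0.0921]
tcp_rot: [-3.141, -0.002, -0.265]
ft_force: [-1.4, 0.7, 6.3]
opening: 0.0081
```

```bash
python3 -c "
from h import *
avg(1)"
```

```text
t 20.525 yaw -0.265 Mz 0.169 sd 0.000  e6 0.181 sd 0.000 F [-1.4  0.7  6.3] pos [0.5607 0.0197 0.0921] op 0.0081 q6 1.78
```

Call:
step_arm --pt "0 0 0 0.05" --pt "0 0 0 0.05" --pt "0 0 0 0" --pt "0 0 0 0"

```text
time_s: 21.02
tool_pos: [0.5607, 0.0197, 0.0921]
tcp_rot: [-3.141, -0.002, -0.365]
ft_force: [-1.4, 0.1, 5.6]
opening: 0.0078
```

```bash
python3 -c "
from h import *
avg(3)"
```

```text
t 21.125 yaw -0.365 Mz 0.191 sd 0.031  e6 0.192 sd 0.000 F [-1.7  0.6  5.8] pos [0.5607 0.0197 0.092 ] op 0.0078 q6 1.88
```

Call:
step_arm --pt "0 0 0 0" --pt "0 0 0 0" --pt "0 0 0 0" --pt "0 0 -25 0" --pt "0 0 -40 0" --pt "0 0 0 0" --fingers -0.3

```text
time_s: 21.88
tool_pos: [0.5623, 0.0194, 0.1594]
tcp_rot: [-3.139, -0.007, -0.366]
ft_force: [0.4, -0.2, -0.5]
opening: 0.0298
```

```bash
python3 -c "
from h import *
avg(1)
plan(.474,-.0775,.15,.158,4)"
```

```text
t 21.875 yaw -0.366 Mz -0.057 sd 0.000  e6 -0.000 sd 0.000 F [ 0.4 -0.2 -0.5] pos [0.5623 0.0194 0.1594] op 0.0298 q6 1.88
now [0.5623 0.0194 0.1594] -0.366 q6 1.876 t 21.875
[[-12,31,2,np.float64(-0.131)],[-16,29,2,np.float64(-0.131)],[-19,26,2,np.float64(-0.131)],[-23,24,2,np.float64(-0.131)]]
```

Call:
step_arm --pt "-12 31 2 -0.131" --pt "-16 29 2 -0.131" --pt "-19 26 2 -0.131" --pt "-23 24 2 -0.131" --pt "0 0 0 0" --pt "0 0 0 0" --pt "0 0 0 0"

```text
time_s: 22.75
tool_pos: [0.4717, -0.0775, 0.1472]
tcp_rot: [-3.141, 0.0, 0.158]
ft_force: [-0.0, -0.4, 0.2]
opening: 0.03
```

```bash
python3 -c "
from h import *
plan(.474,-.0775,.0900,.158,2)"
```

```text
now [ 0.4717 -0.0775  0.1472] 0.158 q6 1.137 t 22.75
[[1,0,29,np.float64(0.0)],[1,0,29,np.float64(0.0)]]
```

Call:
step_arm --pt "1 0 28 0" --pt "1 0 28 0" --pt "0 0 0 0" --pt "0 0 0 0"

```text
time_s: 23.25
tool_pos: [0.474, -0.0776, 0.0923]
tcp_rot: [3.141, -0.001, 0.158]
ft_force: [0.6, 0.3, 0.1]
opening: 0.03
```

Call:
step_arm --pt "0 0 0 0" --pt "0 0 0 0" --pt "0 0 0 0" --pt "0 0 0 0" --fingers -1

```text
time_s: 23.75
tool_pos: [0.4742, -0.0774, 0.093]
tcp_rot: [-3.141, -0.003, 0.158]
ft_force: [-0.6, 4.1, 6.4]
opening: 0.0073
```

```bash
python3 -c "
from h import *
avg(1)"
```

```text
t 23.75 yaw 0.158 Mz 0.037 sd 0.000  e6 -0.008 sd 0.000 F [-0.6  4.1  6.4] pos [ 0.4742 -0.0774  0.093 ] op 0.0073 q6 1.14
```

Call:
step_arm --pt "0 0 0 0.1" --pt "0 0 0 0.1" --pt "0 0 0 0" --pt "0 0 0 0"

```text
time_s: 24.25
tool_pos: [0.4742, -0.0774, 0.093]
tcp_rot: [-3.141, -0.002, -0.042]
ft_force: [-0.7, 3.8, 6.4]
opening: 0.0078
```

```bash
python3 -c "
from h import *
avg(1)"
```

```text
t 24.25 yaw -0.042 Mz 0.051 sd 0.000  e6 0.021 sd 0.000 F [-0.7  3.8  6.4] pos [ 0.4742 -0.0774  0.093 ] op 0.0078 q6 1.34
```

Call:
step_arm --pt "0 0 0 0.06" --pt "0 0 0 0.06" --pt "0 0 0 0" --pt "0 0 0 0"

```text
time_s: 24.75
tool_pos: [0.4742, -0.0774, 0.093]
tcp_rot: [-3.141, -0.002, -0.162]
ft_force: [-0.8, 3.5, 6.2]
opening: 0.0077
```

```bash
python3 -c "
from h import *
avg(1)"
```

```text
t 24.75 yaw -0.162 Mz -0.027 sd 0.000  e6 0.025 sd 0.000 F [-0.8  3.5  6.2] pos [ 0.4742 -0.0774  0.093 ] op 0.0077 q6 1.46
```

Call:
step_arm --pt "0 0 0 0.08" --pt "0 0 0 0.07" --pt "0 0 0 0" --pt "0 0 0 0"

```text
time_s: 25.25
tool_pos: [0.4742, -0.0774, 0.093]
tcp_rot: [-3.14, -0.002, -0.312]
ft_force: [-0.5, 4.4, 6.7]
opening: 0.0079
```

```bash
python3 -c "
from h import *
avg(1)"
```

```text
t 25.25 yaw -0.312 Mz 0.044 sd 0.000  e6 0.024 sd 0.000 F [-0.5  4.4  6.7] pos [ 0.4742 -0.0774  0.093 ] op 0.0079 q6 1.61
```

Call:
step_arm --pt "0 0 0 0.04" --pt "0 0 0 0.04" --pt "0 0 0 0" --pt "0 0 0 0"

```text
time_s: 25.75
tool_pos: [0.4742, -0.0774, 0.093]
tcp_rot: [-3.14, -0.002, -0.392]
ft_force: [-1.0, 3.3, 5.7]
opening: 0.0075
```

```bash
python3 -c "
from h import *
avg(1)"
```

```text
t 25.75 yaw -0.392 Mz 0.036 sd 0.000  e6 0.069 sd 0.000 F [-1.   3.3  5.7] pos [ 0.4742 -0.0774  0.093 ] op 0.0075 q6 1.69
```

Call:
step_arm --pt "0 0 0 0.07" --pt "0 0 0 0.07" --pt "0 0 0 0" --pt "0 0 0 0"

```text
time_s: 26.25
tool_pos: [0.4741, -0.0774, 0.093]
tcp_rot: [-3.14, -0.002, -0.532]
ft_force: [-0.9, 3.1, 6.7]
opening: 0.0074
```

```bash
python3 -c "
from h import *
avg(1)"
```

```text
t 26.25 yaw -0.532 Mz 0.158 sd 0.000  e6 0.170 sd 0.000 F [-0.9  3.1  6.7] pos [ 0.4741 -0.0774  0.093 ] op 0.0074 q6 1.83
```

Call:
step_arm --pt "0 0 0 0.03" --pt "0 0 0 0.03" --pt "0 0 0 0" --pt "0 0 0 0"

```text
time_s: 26.75
tool_pos: [0.4741, -0.0775, 0.093]
tcp_rot: [-3.14, -0.002, -0.592]
ft_force: [-1.0, 4.2, 6.3]
opening: 0.0075
```

```bash
python3 -c "
from h import *
avg(3)"
```

```text
t 26.85 yaw -0.592 Mz 0.167 sd 0.007  e6 0.186 sd 0.000 F [-1.   3.7  6.2] pos [ 0.4741 -0.0774  0.093 ] op 0.0076 q6 1.89
```

Call:
step_arm --pt "0 0 0 0.04" --pt "0 0 0 0.03" --pt "0 0 0 0" --pt "0 0 0 0"

```text
time_s: 27.35
tool_pos: [0.4741, -0.0775, 0.093]
tcp_rot: [-3.14, -0.001, -0.662]
ft_force: [-1.7, 3.8, 5.8]
opening: 0.0079
```

```bash
python3 -c "
from h import *
avg(3)"
```

```text
t 27.45 yaw -0.662 Mz 0.209 sd 0.021  e6 0.196 sd 0.000 F [-1.2  3.7  5.6] pos [ 0.4741 -0.0774  0.093 ] op 0.0079 q6 1.96
```

Call:
step_arm --pt "0 0 0 0" --pt "0 0 0 0" --pt "0 0 0 0" --pt "0 0 -25 0" --pt "0 0 -40 0" --pt "0 0 0 0" --fingers -0.3

```text
time_s: 28.2
tool_pos: [0.4755, -0.0785, 0.1601]
tcp_rot: [-3.139, -0.007, -0.662]
ft_force: [1.7, 0.1, 0.2]
opening: 0.0297
```

```bash
python3 -c "
from h import *
avg(1)
plan(.4696,.0139,.15,2.14,16)"
```

```text
t 28.2 yaw -0.662 Mz 0.010 sd 0.000  e6 -0.000 sd 0.000 F [1.7 0.1 0.2] pos [ 0.4755 -0.0785  0.1601] op 0.0297 q6 1.96
now [ 0.4755 -0.0785  0.1601] -0.662 q6 1.958 t 28.2
[[-4,-4,1,np.float64(-0.175)],[-3,-5,1,np.float64(-0.175)],[-2,-5,1,np.float64(-0.175)],[-1,-6,1,np.float64(-0.175)],[0,-6,1,np.float64(-0.175)],[1,-6,1,np.float64(-0.175)],[2,-5,1,np.float64(-0.175)],[3,-5,1,np.float64(-0.175)],[4,-5,1,np.float64(-0.175)],[4,-4,1,np.float64(-0.175)],[5,-3,1,np.float64(-0.175)],[5,-2,1,np.float64(-0.175)],[6,-1,1,np.float64(-0.175)],[6,0,1,np.float64(-0.175)],[6,1,1,np.float64(-0.175)],[5,2,1,np.float64(-0.175)]]
```

Call:
step_arm --pt "-4 -4 1 -0.175" --pt "-3 -5 1 -0.175" --pt "-2 -5 1 -0.175" --pt "-1 -6 1 -0.175" --pt "0 -6 1 -0.175" --pt "1 -6 1 -0.175" --pt "2 -5 1 -0.175" --pt "3 -5 1 -0.175" --pt "4 -5 1 -0.175" --pt "4 -4 1 -0.175" --pt "5 -3 1 -0.175" --pt "5 -2 1 -0.175" --pt "6 -1 1 -0.175" --pt "6 0 1 -0.175" --pt "6 1 1 -0.175" --pt "5 2 0 -0.175" --pt "0 0 0 0" --pt "0 0 0 0"

```text
time_s: 30.45
tool_pos: [0.4679, 0.0151, 0.1407]
tcp_rot: [-3.141, -0.0, 2.135]
ft_force: [0.8, 0.6, 0.4]
opening: 0.0296
```

```bash
python3 -c "
from h import *
plan(.4696,.0138,.0905,2.14,2)
from cell import manip
s=manip.snapshot('top');P=pts(s)
near=np.hypot(P[...,0]-.517,P[...,1]+.028)
k,l,stt,ce=cv2.connectedComponentsWithStats(((near<.1)&(P[...,2]>.11)&(P[...,2]<.122)).astype(np.uint8))
for i in range(1,k):
    if stt[i,4]<15: continue
    v,u=np.nonzero(l==i);q=np.array([ray(s,a,b,.115) for a,b in zip(u,v)])[:,:2]
    e,V=np.linalg.eigh(np.cov(q.T));print(q.mean(0).round(4),'axis',(np.arctan2(V[1,1],V[0,1])%np.pi).round(3),stt[i,4],np.sqrt(e)*1e3)
"
```

```text
now [0.4679 0.0151 0.1407] 2.135 q6 -0.647 t 30.45
[[-1,0,25,np.float64(-0.002)],[-1,0,25,np.float64(-0.002)]]
[ 0.5657 -0.0713] axis 1.459 66 [ 2.6125653  10.68038902]
[ 0.4742 -0.0755] axis 2.635 70 [ 2.61084099 10.91726196]
```

Call:
step_arm --pt "-1 0 25 0" --pt "-1 0 25 0" --pt "0 0 0 0" --pt "0 0 0 0"

```text
time_s: 31.0
tool_pos: [0.4699, 0.0133, 0.0921]
tcp_rot: [3.141, 0.001, 2.137]
ft_force: [0.6, 0.1, 1.0]
opening: 0.0302
```

Call:
step_arm --pt "0 0 0 0" --pt "0 0 0 0" --pt "0 0 0 0" --pt "0 0 0 0" --fingers -1

```text
time_s: 31.5
tool_pos: [0.4701, 0.0133, 0.0928]
tcp_rot: [3.141, 0.001, 2.138]
ft_force: [-2.0, -1.1, 5.3]
opening: 0.0078
```

```bash
python3 -c "
from h import *
avg(1)"
```

```text
t 31.5 yaw 2.138 Mz 0.035 sd 0.000  e6 0.014 sd 0.000 F [-2.  -1.1  5.3] pos [0.4701 0.0133 0.0928] op 0.0078 q6 -0.65
```

Call:
step_arm --pt "0 0 0 0.08" --pt "0 0 0 0.08" --pt "0 0 0 0.08" --pt "0 0 0 0.06" --pt "0 0 0 0" --pt "0 0 0 0"

```text
time_s: 32.25
tool_pos: [0.4697, 0.0131, 0.0928]
tcp_rot: [3.141, 0.001, 1.839]
ft_force: [-3.2, -1.7, 6.9]
opening: 0.008
```

```bash
python3 -c "
from h import *
avg(2)"
```

```text
t 32.3 yaw 1.839 Mz 0.223 sd 0.057  e6 0.224 sd 0.000 F [-3.2 -1.9  6.3] pos [0.4697 0.0131 0.0928] op 0.0076 q6 -0.35
```

Call:
step_arm --pt "0 0 0 0.08" --pt "0 0 0 0.08" --pt "0 0 0 0.08" --pt "0 0 0 0.08" --pt "0 0 0 0.06" --pt "0 0 0 0" --pt "0 0 0 0"

```text
time_s: 33.17
tool_pos: [0.4692, 0.013, 0.0928]
tcp_rot: [-3.141, 0.002, 1.459]
ft_force: [-6.3, -2.3, 9.1]
opening: 0.0079
```

```bash
python3 -c "
from h import *
avg(2)"
```

```text
t 33.225 yaw 1.459 Mz 0.273 sd 0.000  e6 0.285 sd 0.000 F [-6.4 -1.8  9.3] pos [0.4692 0.013  0.0928] op 0.0081 q6 0.03
```

Call:
step_arm --pt "0 0 0 0.05" --pt "0 0 0 0.04" --pt "0 0 0 0" --pt "0 0 0 0"

```text
time_s: 33.72
tool_pos: [0.4691, 0.013, 0.0927]
tcp_rot: [-3.14, 0.002, 1.369]
ft_force: [-6.0, -2.3, 9.3]
opening: 0.0076
```

```bash
python3 -c "
from h import *
avg(3)"
```

```text
t 33.825 yaw 1.369 Mz 0.309 sd 0.011  e6 0.303 sd 0.000 F [-6.2 -2.   9.2] pos [0.4691 0.013  0.0927] op 0.0077 q6 0.12
```

Call:
step_arm --pt "0 0 0 0" --pt "0 0 0 0" --pt "0 0 0 0" --pt "0 0 -25 0" --pt "0 0 -40 0" --pt "0 0 0 0" --fingers -0.3

```text
time_s: 34.58
tool_pos: [0.4719, 0.0134, 0.1601]
tcp_rot: [3.134, -0.001, 1.368]
ft_force: [-0.2, -0.0, 0.8]
opening: 0.0299
```

```bash
python3 -c "
from h import *
avg(1)
plan(.5658,-.0736,.15,1.47,4)"
```

```text
t 34.575 yaw 1.368 Mz -0.015 sd 0.000  e6 -0.000 sd 0.000 F [-0.2 -0.   0.8] pos [0.4719 0.0134 0.1601] op 0.0299 q6 0.12
now [0.4719 0.0134 0.1601] 1.368 q6 0.117 t 34.575
[[-17,27,3,np.float64(-0.026)],[-17,27,3,np.float64(-0.026)],[-18,26,3,np.float64(-0.026)],[-19,26,3,np.float64(-0.026)]]
```

Screw 0 is tight at 0.303. Next is screw 2.

Call:
step_arm --pt "-17 27 3 -0.026" --pt "-17 27 3 -0.026" --pt "-18 26 3 -0.026" --pt "-19 26 3 -0.026" --pt "0 0 0 0" --pt "0 0 0 0" --pt "0 0 0 0"

```text
time_s: 35.45
tool_pos: [0.5617, -0.0732, 0.1439]
tcp_rot: [-3.141, -0.0, 1.472]
ft_force: [0.3, 0.2, -0.2]
opening: 0.0302
```

```bash
python3 -c "
from h import *
plan(.5655,-.0736,.0905,1.47,2)"
```

```text
now [ 0.5617 -0.0732  0.1439] 1.472 q6 -0.126 t 35.45
[[0,2,27,np.float64(0.001)],[0,2,27,np.float64(0.001)]]
```

Call:
step_arm --pt "0 1 27 0" --pt "0 2 26 0" --pt "0 0 0 0" --pt "0 0 0 0"

```text
time_s: 35.95
tool_pos: [0.5657, -0.074, 0.0924]
tcp_rot: [3.14, 0.0, 1.472]
ft_force: [0.1, -0.1, 0.5]
opening: 0.0299
```

Call:
step_arm --pt "0 0 0 0" --pt "0 0 0 0" --pt "0 0 0 0" --pt "0 0 0 0" --fingers -1

```text
time_s: 36.45
tool_pos: [0.5659, -0.0743, 0.0931]
tcp_rot: [3.14, 0.0, 1.472]
ft_force: [-2.7, 1.0, 6.3]
opening: 0.0076
```

```bash
python3 -c "
from h import *
avg(1)"
```

```text
t 36.45 yaw 1.472 Mz 0.035 sd 0.000  e6 0.014 sd 0.000 F [-2.7  1.   6.3] pos [ 0.5659 -0.0743  0.0931] op 0.0076 q6 -0.13
```

Call:
step_arm --pt "0 0 0 0.08" --pt "0 0 0 0.08" --pt "0 0 0 0.08" --pt "0 0 0 0.08" --pt "0 0 0 0.08" --pt "0 0 0 0" --pt "0 0 0 0"

```text
time_s: 37.33
tool_pos: [0.5652, -0.0741, 0.0931]
tcp_rot: [-3.141, 0.0, 1.073]
ft_force: [-5.6, 2.6, 8.2]
opening: 0.0079
```

```bash
python3 -c "
from h import *
avg(2)"
```

```text
t 37.375 yaw 1.073 Mz 0.249 sd 0.022  e6 0.227 sd 0.001 F [-5.6  2.   8.3] pos [ 0.5652 -0.0741  0.0931] op 0.0079 q6 0.27
```

Call:
step_arm --pt "0 0 0 0.08" --pt "0 0 0 0.08" --pt "0 0 0 0.08" --pt "0 0 0 0.08" --pt "0 0 0 0.04" --pt "0 0 0 0" --pt "0 0 0 0"

```text
time_s: 38.25
tool_pos: [0.5647, -0.0737, 0.093]
tcp_rot: [-3.139, 0.001, 0.713]
ft_force: [-7.6, 2.4, 9.6]
opening: 0.0076
```

```bash
python3 -c "
from h import *
avg(2)"
```

```text
t 38.3 yaw 0.713 Mz 0.291 sd 0.000  e6 0.294 sd 0.000 F [-7.5  2.6  9.4] pos [ 0.5647 -0.0737  0.0931] op 0.0081 q6 0.63
```

Call:
step_arm --pt "0 0 0 0.03" --pt "0 0 0 0" --pt "0 0 0 0"

```text
time_s: 38.67
tool_pos: [0.5647, -0.0736, 0.0931]
tcp_rot: [-3.139, 0.001, 0.683]
ft_force: [-7.7, 2.8, 8.8]
opening: 0.0077
```

```bash
python3 -c "
from h import *
avg(3)"
```

```text
t 38.775 yaw 0.683 Mz 0.293 sd 0.034  e6 0.299 sd 0.000 F [-7.3  2.9  9. ] pos [ 0.5647 -0.0737  0.0931] op 0.0076 q6 0.66
```

Call:
step_arm --pt "0 0 0 0" --pt "0 0 0 0" --pt "0 0 0 0" --pt "0 0 -25 0" --pt "0 0 -40 0" --pt "0 0 0 0" --fingers -0.3

```text
time_s: 39.52
tool_pos: [0.568, -0.0748, 0.1606]
tcp_rot: [3.135, -0.005, 0.682]
ft_force: [0.3, -0.2, 0.0]
opening: 0.0301
```

```bash
python3 -c "
from h import *
avg(1)
plan(.5605,.0197,.15,-.237,6)"
```

```text
t 39.525 yaw 0.682 Mz 0.021 sd 0.000  e6 -0.000 sd 0.000 F [ 0.3 -0.2  0. ] pos [ 0.568  -0.0748  0.1606] op 0.0301 q6 0.66
now [ 0.568  -0.0748  0.1606] 0.682 q6 0.664 t 39.525
[[9,-13,2,np.float64(0.153)],[7,-14,2,np.float64(0.153)],[5,-15,2,np.float64(0.153)],[2,-16,2,np.float64(0.153)],[0,-16,2,np.float64(0.153)],[-3,-16,2,np.float64(0.153)]]
```

Call:
step_arm --pt "9 -13 2 0.153" --pt "7 -14 2 0.153" --pt "5 -15 2 0.153" --pt "2 -16 2 0.153" --pt "0 -16 2 0.153" --pt "-3 -16 2 0.153" --pt "0 0 0 0" --pt "0 0 0 0" --pt "0 0 0 0"

```text
time_s: 40.65
tool_pos: [0.558, 0.0206, 0.1442]
tcp_rot: [3.141, -0.0, -0.236]
ft_force: [0.8, -1.0, -0.3]
opening: 0.0298
```

```bash
python3 -c "
from h import *
plan(.5602,.0195,.0905,-.237,2)"
```

```text
now [0.558  0.0206 0.1442] -0.236 q6 1.747 t 40.65
[[1,0,27,np.float64(0.001)],[1,0,27,np.float64(0.001)]]
```

Call:
step_arm --pt "1 1 27 0" --pt "1 0 26 0" --pt "0 0 0 0" --pt "0 0 0 0"

```text
time_s: 41.15
tool_pos: [0.5603, 0.0195, 0.0923]
tcp_rot: [-3.141, -0.001, -0.236]
ft_force: [-0.0, -0.1, -0.1]
opening: 0.03
```

Call:
step_arm --pt "0 0 0 0" --pt "0 0 0 0" --pt "0 0 0 0" --pt "0 0 0 0" --fingers -1

```text
time_s: 41.65
tool_pos: [0.5607, 0.0197, 0.093]
tcp_rot: [-3.141, -0.003, -0.236]
ft_force: [-0.1, -0.4, 6.3]
opening: 0.0079
```

```bash
python3 -c "
from h import *
avg(1)"
```

```text
t 41.65 yaw -0.236 Mz -0.013 sd 0.000  e6 0.007 sd 0.000 F [-0.1 -0.4  6.3] pos [0.5607 0.0197 0.093 ] op 0.0079 q6 1.75
```

Call:
step_arm --pt "0 0 0 0.08" --pt "0 0 0 0.08" --pt "0 0 0 0.08" --pt "0 0 0 0.08" --pt "0 0 0 0.08" --pt "0 0 0 0" --pt "0 0 0 0"

```text
time_s: 42.52
tool_pos: [0.5608, 0.0197, 0.093]
tcp_rot: [-3.14, -0.002, -0.635]
ft_force: [-0.1, 0.3, 6.2]
opening: 0.0078
```

```bash
python3 -c "
from h import *
avg(2)"
```

```text
t 42.575 yaw -0.635 Mz 0.234 sd 0.027  e6 0.225 sd 0.001 F [-0.4  0.1  6.6] pos [0.5607 0.0197 0.093 ] op 0.0079 q6 2.15
```

Call:
step_arm --pt "0 0 0 0.08" --pt "0 0 0 0.08" --pt "0 0 0 0.08" --pt "0 0 0 0.08" --pt "0 0 0 0.06" --pt "0 0 0 0" --pt "0 0 0 0"

```text
time_s: 43.45
tool_pos: [0.5607, 0.0198, 0.093]
tcp_rot: [-3.14, -0.002, -1.015]
ft_force: [-0.6, 0.5, 5.6]
opening: 0.0076
```

```bash
python3 -c "
from h import *
avg(2)"
```

```text
t 43.5 yaw -1.015 Mz 0.286 sd 0.037  e6 0.288 sd 0.000 F [-0.9  0.4  5.9] pos [0.5607 0.0198 0.093 ] op 0.0078 q6 2.53
```

Call:
step_arm --pt "0 0 0 0.06" --pt "0 0 0 0" --pt "0 0 0 0"

```text
time_s: 43.88
tool_pos: [0.5607, 0.0198, 0.093]
tcp_rot: [-3.139, -0.002, -1.075]
ft_force: [-0.4, 0.6, 5.9]
opening: 0.0079
```

```bash
python3 -c "
from h import *
avg(3)"
```

```text
t 43.975 yaw -1.075 Mz 0.287 sd 0.032  e6 0.295 sd 0.000 F [-0.6  0.4  5.7] pos [0.5608 0.0198 0.093 ] op 0.0075 q6 2.59
```

Call:
step_arm --pt "0 0 0 0" --pt "0 0 0 0" --pt "0 0 0 0" --pt "0 0 -25 0" --pt "0 0 -40 0" --pt "0 0 0 0" --fingers -0.3

```text
time_s: 44.72
tool_pos: [0.5621, 0.0196, 0.1603]
tcp_rot: [-3.135, -0.004, -1.076]
ft_force: [1.0, -0.5, 0.8]
opening: 0.0298
```

```bash
python3 -c "
from h import *
avg(1)
plan(.4742,-.0778,.15,-.53,4)"
```

```text
t 44.725 yaw -1.076 Mz 0.050 sd 0.000  e6 -0.000 sd 0.000 F [ 1.  -0.5  0.8] pos [0.5621 0.0196 0.1603] op 0.0298 q6 2.59
now [0.5621 0.0196 0.1603] -1.076 q6 2.586 t 44.725
[[11,31,2,np.float64(-0.137)],[7,32,2,np.float64(-0.137)],[2,33,2,np.float64(-0.137)],[-2,33,2,np.float64(-0.137)]]
```

Call:
step_arm --pt "11 31 2 -0.137" --pt "7 32 2 -0.137" --pt "2 33 2 -0.137" --pt "-2 33 2 -0.137" --pt "0 0 0 0" --pt "0 0 0 0" --pt "0 0 0 0"

```text
time_s: 45.6
tool_pos: [0.472, -0.0778, 0.1482]
tcp_rot: [-3.141, 0.0, -0.528]
ft_force: [0.5, 0.1, -0.5]
opening: 0.0301
```

```bash
python3 -c "
from h import *
plan(.4740,-.0774,.0905,-.53,2)"
```

```text
now [ 0.472  -0.0778  0.1482] -0.528 q6 1.823 t 45.6
[[1,-1,29,np.float64(0.001)],[1,-1,29,np.float64(0.001)]]
```

Call:
step_arm --pt "1 -1 28 0" --pt "1 0 28 0" --pt "0 0 0 0" --pt "0 0 0 0"

```text
time_s: 46.1
tool_pos: [0.4747, -0.0783, 0.0933]
tcp_rot: [-3.141, -0.001, -0.528]
ft_force: [0.5, 0.4, -0.5]
opening: 0.0298
```

Call:
step_arm --pt "0 0 0 0" --pt "0 0 0 0" --pt "0 0 0 0" --pt "0 0 0 0" --fingers -1

```text
time_s: 46.6
tool_pos: [0.4753, -0.0782, 0.094]
tcp_rot: [-3.139, -0.003, -0.528]
ft_force: [1.7, 4.4, 5.1]
opening: 0.0078
```

```bash
python3 -c "
from h import *
avg(1)"
```

```text
t 46.6 yaw -0.528 Mz 0.018 sd 0.000  e6 -0.001 sd 0.000 F [1.7 4.4 5.1] pos [ 0.4753 -0.0782  0.094 ] op 0.0078 q6 1.82
```

Call:
step_arm --pt "0 0 0 0.08" --pt "0 0 0 0.08" --pt "0 0 0 0.08" --pt "0 0 0 0.08" --pt "0 0 0 0.08" --pt "0 0 0 0" --pt "0 0 0 0"

```text
time_s: 47.48
tool_pos: [0.4749, -0.0786, 0.094]
tcp_rot: [-3.14, -0.002, -0.928]
ft_force: [-0.8, 2.4, 7.1]
opening: 0.0076
```

```bash
python3 -c "
from h import *
avg(2)"
```

```text
t 47.525 yaw -0.927 Mz 0.196 sd 0.011  e6 0.222 sd 0.001 F [-0.5  2.8  7. ] pos [ 0.4749 -0.0785  0.094 ] op 0.0073 q6 2.22
```

Call:
step_arm --pt "0 0 0 0.08" --pt "0 0 0 0.08" --pt "0 0 0 0.08" --pt "0 0 0 0.08" --pt "0 0 0 0.06" --pt "0 0 0 0" --pt "0 0 0 0"

```text
time_s: 48.4
tool_pos: [0.4745, -0.0787, 0.094]
tcp_rot: [-3.141, -0.001, -1.307]
ft_force: [-2.1, 2.2, 8.0]
opening: 0.0078
```

```bash
python3 -c "
from h import *
avg(2)"
```

```text
t 48.45 yaw -1.307 Mz 0.298 sd 0.052  e6 0.289 sd 0.000 F [-1.7  2.2  8.4] pos [ 0.4745 -0.0787  0.094 ] op 0.0078 q6 2.6
```

Call:
step_arm --pt "0 0 0 0.06" --pt "0 0 0 0" --pt "0 0 0 0"

```text
time_s: 48.82
tool_pos: [0.4744, -0.0787, 0.094]
tcp_rot: [-3.141, -0.001, -1.367]
ft_force: [-1.6, 2.0, 7.5]
opening: 0.0078
```

```bash
python3 -c "
from h import *
avg(3)"
```

```text
t 48.925 yaw -1.367 Mz 0.301 sd 0.045  e6 0.297 sd 0.000 F [-1.9  2.7  7.8] pos [ 0.4744 -0.0787  0.094 ] op 0.0077 q6 2.66
```

Call:
step_arm --pt "0 0 0 0" --pt "0 0 0 0" --pt "0 0 0 0" --pt "0 0 -25 0" --pt "0 0 -40 0" --pt "0 0 -40 0" --pt "0 0 -30 0" --pt "0 0 0 0" --pt "0 0 0 0" --pt "0 0 0 0" --fingers -0.2

```text
time_s: 50.18
tool_pos: [0.4729, -0.0782, 0.2252]
tcp_rot: [3.138, 0.002, -1.368]
ft_force: [0.4, -0.5, 0.5]
opening: 0.0343
```

```bash
python3 -c "
from h import *
avg(1)
from cell import manip
s=manip.snapshot('scene');t=manip.snapshot('top')
cv2.imwrite('pics/end.png',np.hstack([s['frame'][100:330,170:440,::-1],t['frame'][100:330,110:400,::-1]]))
for c in [(.4694,.0135),(.5607,.0198),(.5653,-.0738),(.4745,-.0785)]:
    P=pts(s);m=(np.hypot(P[...,0]-c[0],P[...,1]-c[1])<.024)&(P[...,2]>.1)&(P[...,2]<.122);q=P[m][:,:2]
    if len(q)>10: e,V=np.linalg.eigh(np.cov(q.T));print(c,len(q),'axis',(np.arctan2(V[1,1],V[0,1])%np.pi).round(3))
"
```

```text
t 50.175 yaw -1.368 Mz -0.038 sd 0.000  e6 0.000 sd 0.000 F [ 0.4 -0.5  0.5] pos [ 0.4729 -0.0782  0.2252] op 0.0343 q6 2.66
(0.4694, 0.0135) 76 axis 1.503
(0.5607, 0.0198) 53 axis 2.333
(0.5653, -0.0738) 89 axis 0.893
(0.4745, -0.0785) 41 axis 1.988
```

View pics/end.png

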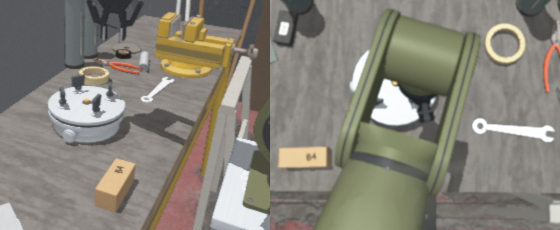

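The final views show all four wings free, in the left half near (63,97), (78,83), (97,102) and (110,88). The spanner, tape roll and block are where they were, and the gripper is clear above. Handing in.

```bash
python3 -c "
from cell import manip
print(manip.finish_job())"
```

```text
the job is handed in; nothing more can be done
None
```

All four wing screws are tightened, in the order 0, 2, 1, 3 in both rounds, and the job was handed in at about 50 s with the gripper clear and open.

| Screw | Round 1, snug (N m) | Round 2, tight (N m) |
|---|---|---|
| 0 | 0.205 | 0.303 |
| 2 | 0.200 | 0.299 |
| 1 | 0.192 | 0.295 |
| 3 | 0.196 | 0.297 |

- **Moment readings:** These are joint 6's effort with the wing held still, because single wrist-moment readings scattered by up to about 0.05 N m. Short averages of the wrist moment agreed with the joint effort to within about 0.015 N m. No reading passed 0.31 N m.
- **Last checks:** After letting go, the force and moment read about zero. The wing angles seen by the camera matched the expected spring-back to within 0.07 rad. By eye, the spanner, tape roll and block had not moved.
- **Disagreements:** The wings gripped up to about 4 mm from where the top camera placed them. The moment grew by about 0.16 to 0.19 N m per rad against the stated 0.18. I stopped each screw on its reading, so neither changed the result.

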